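Open a pass box's outer door after checking the inner one

ROBOT

A 6-joint arm with a two-finger parallel gripper is mounted at the origin on a cart in front of the work surface, level with it; the furniture and walls round the work are solid. World frame = base frame: x ahead of the robot, y to its left, z up, the work surface at z = 0. Lengths are in mm, angles in degrees, forces in N, time in s.
With the tool pointing down it reaches from about 350 to 850 mm from the base axis. Payload 8.1 kg.
Tool frame: the origin (TCP) lies between the finger pads; the fingertips stand 22 mm ahead of it and the grasp point (between the pads) lies 3 mm ahead of it; z points along the fingers, y is the line along which they close (so a half turn about z gives the same grasp; the last joint's range is limited). The gripper opens to 85 mm and grips with 20 to 120 N. Pads are 22 mm wide; open, the fingers measure 114 mm over their backs; the gripper's body (76 mm by 85 mm) begins 54 mm behind the grasp point. The pads swing forward as they close: fully open they stand 13 mm farther back than shut.
Start: joints at [-69.58, 7.471, 85.268, -0, 87.261, -4.893], TCP at [256.56, -542.386, 220.892] pointing down, gripper open.
Joint ranges: [-169.43, 169.43], [-51.17, 129.36], [1.28, 143.12], [-76.62, 256.62], [0, 156.53], [-152.29, 152.29]. Speed limits (degrees/s): [136.94, 136.94, 159.86, 180, 180, 180].

INTERFACE

Orientations are given as [roll, pitch, yaw] about the fixed x, y, z axes, in that order (R = Rz(yaw) Ry(pitch) Rx(roll)).
In Python, from bench import r, vision gives the robot as it stands.
- The arm moves only by the tool step_arm, never from a script. Its argument "targets" is a list that holds one entry, the list of rows, each a list of 6 numbers: the shift along the world's x, y, z in mm, then the turn, a rotation vector about the world's x, y, z in rad. In form: [[[x, y, z, rx, ry, rz], ...]]. A call has 1 to 12 rows; each row is the pose to reach, as a shift and turn from the pose commanded when the call began; what a row does not reach only later rows make up. A row lasts 1/12 s, in which the tool goes at most 41.7 mm and 7.16 degrees, less where a joint would pass 70% of its speed; a pose out of reach is approached as far as the arm can. A call with a gripper value outside its range is refused whole. "fingers" is the gripper's target within -1 to 1 (shut at 1, half-way at 0, fully open at -1), set as the call begins (left out, the last holds). The fingers move at their own pace and stop on an object; "newtons" is the grip in N (left out, the last holds). Time passes only in rows, so rows that repeat a pose let the fingers close. It gives the time, the measured TCP pose, the force, the opening and the grip force at its end, in the units of the state.
- r.sense(): the state, without advancing time (a new reading comes with each control period).
- vision.snapshot(name): name is "side" or "top"; returns a dict with "img" (384x512x3 uint8, blue, green, red), "mtx" (3x3 intrinsics, pixels), "eye" and "attitude" of the camera in the world. Camera axes: x right, y up, looking along -z (the intrinsics and any distortion apply to the point x, -y, -z); pixel columns grow to the right and rows downward; lengths in mm; the calibration is good to about 2 mm. A picture is of the moment at which its call begins. There is no depth.
- r.hand_in(): hands the job in; it is judged then, once.
The state is a dict: "time": time; "joint_pos": joint angles; "qd": joint speeds; "joint_efforts": joint torques, N m; "tool_pos": TCP position; "tcp_rot": TCP orientation; "ft_force": force on the tool from outside, world axes, zero at the start; "wrist_torque": the same for the moment, N m; "finger_gap": finger opening in mm; "grip_force": force on a finger pad.
Only numpy, scipy, OpenCV 4.12 (cv2) and the standard library are available. Lean on these libraries where they do the work, as an engineer would, in place of code of your own. Each camera call takes 0.05 s, during which the arm holds its last target. There are 200 camera calls.

TASK

Get the pass box ready for unloading: first, with the outer (red-handled) door still shut, press down on the handle of the inner (blue-handled) door to feel that it is fully down, pushing it home if it stands ajar. Only then slide the outer door up all the way by its red handle and let go of it, leaving the inner door shut.

Things in the scene. Friction and masses are not known exactly. Their poses are not given: they have to be found in the camera images.
- pass_box: Small fixed bench pass box, 125 mm high: a clear chamber (150 mm along y, 146 mm along x, origin at the centre of its underside) with a door at each end, joined on its +y side to a clear dry box (170 mm along x, 175 mm along y, from y = +89 mm to +264 mm) with two black glove ports on its -x face. Its z is up; both doors slide straight up in guides and stand square to its y axis. It may be turned on the bench.
- inner_door: Inner door: grey panel (116 mm along its x, 120 mm high) with a blue grip bar on top, between chamber and dry box (75 mm along +y from the pass box's origin). Bar 50 mm along its x, 14 mm thick along its y, 26 mm high, on two thin stems; origin on the door's top edge under the bar's middle, axes as the pass box's; the bar spans 24 to 50 mm above this origin. With the door shut the origin is 130 mm and the bar's top 180 mm above the bench.
- outer_door: Outer door: the same grey panel with a red grip bar on top, at the free end of the chamber (75 mm along -y from the pass box's origin); same shape, sizes, origin and axes as the blue one. With the door shut the bar spans 154 to 180 mm above the bench; the space round the bar is free down to the roof at 125 mm.
- inner_slide (a joint): Height of the inner door above shut, m: 0 fully down, 0.08 fully up. At the start it is shut or stands ajar by up to 0.012. It stays where left; about 3 N moves it down.
- outer_slide (a joint): Height of the outer door above shut, m: 0 fully down (at the start), 0.08 fully up against a stop. It stays where left; about 6 N lifts it.

How it is judged (in metres and radians):
On the way, in this order (a step that is already met when the one before it is completed fails the run):
1. the inner door (its blue handle) is pressed by the fingers with more than 2 N for 0.2 s while that door is shut (within 4 mm) and the outer door is still shut (within 8 mm) (contact force between the fingers and inner_door above 2 N and value of joint inner_slide below 0.004 m and value of joint outer_slide below 0.008 m), for 0.2 s.
2. the outer door is raised by more than 65 mm of its 80 mm with the inner door shut (within 4 mm) (value of joint outer_slide above 0.065 m and value of joint inner_slide below 0.004 m), for 0.2 s.
At the end, for the whole second after the job is handed in: The outer door stands still and released, raised by more than 65 mm of its 80 mm, and the inner door is shut to within 4 mm (all of step 2 and velocity of joint outer_slide between -0.01 and 0.01 m/s); the robot touches nothing.
It fails at once if the outer door is more than 8 mm open while the inner door is more than 5 mm open (value of joint outer_slide above 0.008 m and value of joint inner_slide above 0.005 m).
It fails at once if the inner door is pulled up by more than 20 mm (value of joint inner_slide above 0.02 m).
It also fails if it takes over 40 s, if anything falls off the work surface, if the arm or the gripper's body presses on something with over 40 N, if the wrist force passes 120 N, or if a joint passes its speed limit or range.

## Working session

There is one attempt and no reset: what is moved stays moved. The work goes in short steps, Python scripts to look and compute and a tool call to move; the robot and the scene stay as the last step left them, time stands still between calls to the robot, and variables do not carry over. Pictures are saved under pics/ and viewed, at most 10 in all, crops included, and the job is handed in when it is done.

Besides the shell and the picture viewer there is one more tool, called after "Emit:" as a command line: name --argument value ..., lists and objects as JSON in quotes. step_arm: Moves the arm, as the interface text tells. Its arguments: {"type":"object","properties":{"targets":{"type":"array"},"fingers":{"type":"number"},"newtons":{"type":"number"}},"required":["targets"]}

```bash
mkdir -p pics; ls; cat > h.py <<'E'
import numpy as np, cv2
from bench import r, vision
def mask(img,c):
    h=cv2.cvtColor(img,cv2.COLOR_BGR2HSV)
    if c=='blue': return cv2.inRange(h,(100,120,50),(130,255,255))
    return cv2.inRange(h,(0,130,60),(8,255,255))|cv2.inRange(h,(172,130,60),(180,255,255))
E
python3 - <<'E'
from h import *
for n in("side","top"):
    s=vision.snapshot(n); cv2.imwrite(f"pics/{n}0.png",s["img"]); print(n,{k:v for k,v in s.items() if k!="img"})
    for c in("blue","red"):
        k,l,st,ce=cv2.connectedComponentsWithStats(mask(s["img"],c))
        for i in range(1,k):
            if st[i,4]>40: print(c,st[i],ce[i])
print(r.sense())
E
```

```text
pics
side {'mtx': array([[387.23419124,   0.        , 258.99699579],
       [  0.        , 387.23419124, 189.83846628],
       [  0.        ,   0.        ,   1.        ]]), 'eye': array([ 526.23921738, -649.13234601,  511.96358711]), 'attitude': array([59.98515287, -0.31881919, -4.51792206])}
blue [215  73  11   6  49] [218.89795918  75.18367347]
blue [254 127  20  10 196] [263.59693878 131.50510204]
blue [144 190   6  13  57] [146.42105263 195.8245614 ]
red [249 153  23  12 263] [259.79467681 158.68821293]
top {'mtx': array([[488.15593714,   0.        , 251.52462982],
       [  0.        , 488.15593714, 189.14013856],
       [  0.        ,   0.        ,   1.        ]]), 'eye': array([385.64870726,  75.38388128, 933.03005765]), 'attitude': array([ 12.27663946,  -0.32155615, -85.94526594])}
blue [163 134  14  29 217] [169.1797235  147.69124424]
blue [132 328  11   7  72] [136.79166667 330.95833333]
blue [161 328  27   8 189] [173.23809524 331.23809524]
red [254 152  13  30 239] [260.07531381 166.82845188]
{'time': 0.1, 'joint_pos': array([-6.95810036e+01,  7.51076091e+00,  8.53228915e+01, -5.29713950e-04,
        8.72614854e+01, -4.89398478e+00]), 'qd': array([ 0.00056394, -0.07947244, -0.1476771 , -0.02124611,  0.04354817,
        0.0283016 ]), 'joint_efforts': array([ 3.31112487e-04, -5.70954180e+01, -5.01939905e+01, -3.61764987e-04,
        8.27960030e-03, -1.12076305e-04]), 'tool_pos': array([ 256.36770626, -541.9088188 ,  219.95097443]), 'tcp_rot': array([-1.79905164e+02, -7.58928272e-03,  2.53130006e+01]), 'ft_force': array([-0.34577528, -0.43463914,  0.67530786]), 'wrist_torque': array([-0.01487183, -0.05449532,  0.00036765]), 'grip_force': 0.0, 'finger_gap': 85.23462187285527}
```

View pics/side0.png

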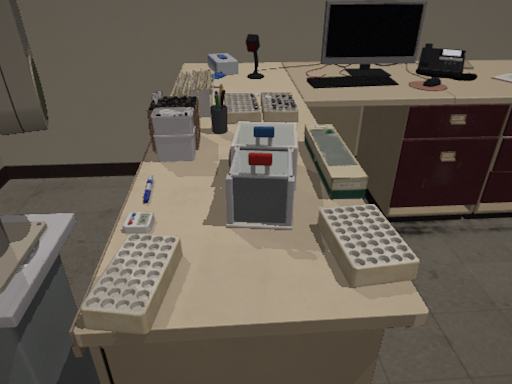

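View pics/top0.png

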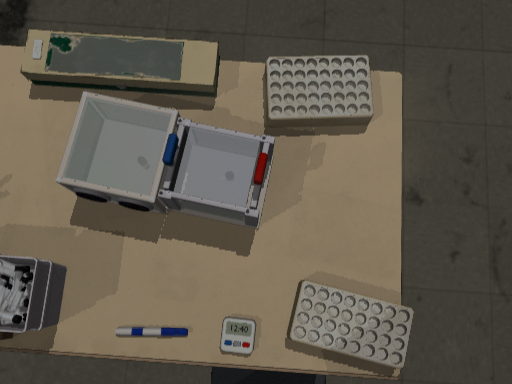

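The side view shows the blue bar at about (263,131) and the red bar at about (260,159). In the top view they are at (169,148) and (260,167), and the box is turned slightly. Next I'll triangulate both bars.

```bash
cat >> h.py <<'E'
from scipy.spatial.transform import Rotation as R
def ray(s,p):
    d=np.linalg.inv(s["mtx"])@[p[0],p[1],1]; d=d*[1,-1,-1]
    return R.from_euler('xyz',s["attitude"],degrees=True).apply(d)
def plane(s,p,z):
    d=ray(s,p); return s["eye"]+d*(z-s["eye"][2])/d[2]
def tri(s,p,t,q):
    a=ray(s,p);b=ray(t,q);A=np.c_[a,-b]
    k=np.linalg.lstsq(A,t["eye"]-s["eye"],rcond=None)[0]
    P=s["eye"]+a*k[0];Q=t["eye"]+b*k[1]; return (P+Q)/2,np.linalg.norm(P-Q)
def project(s,P):
    v=R.from_euler('xyz',s["attitude"],degrees=True).inv().apply(np.asarray(P)-s["eye"])*[1,-1,-1]
    v=s["mtx"]@v; return v[:2]/v[2]
def bar(s,c):
    roi=(slice(100,200),slice(140,290))
    m=np.zeros(s["img"].shape[:2],np.uint8); m[roi]=mask(s["img"],c)[roi]
    k,l,st,ce=cv2.connectedComponentsWithStats(m); i=1+np.argmax(st[1:,4])
    return (l==i).astype(np.uint8),ce[i]
E
python3 - <<'E'
from h import *
S=vision.snapshot("side");T=vision.snapshot("top");C={}
for c in("blue","red"):
    ms,cs=bar(S,c);mt,ct=bar(T,c)
    P,g=tri(S,cs,T,ct);C[c]=P;print(c,cs,ct,"tri",P.round(1),"gap",round(g,1))
    ys,xs=np.nonzero(mt);rr=cv2.minAreaRect(np.c_[xs,ys].astype(np.float32));bp=cv2.boxPoints(rr)
    W=np.array([plane(T,b,P[2]+8)[:2] for b in bp]);e=W[1:]-W[:-1]
    print(" top box",rr,W.round(0).tolist(),np.linalg.norm(e,axis=1).round(1),np.degrees(np.arctan2(e[:,1],e[:,0])).round(1))
    print(" ctop@180",plane(T,ct,180).round(1))
    for m,s,n in((ms,S,'S'),):
        b=cv2.resize(s["img"][100:220,200:330],None,fx=5,fy=5,interpolation=cv2.INTER_NEAREST)
        cv2.imwrite("pics/sc.png",b)
    b=cv2.resize(T["img"][80:240,50:290],None,fx=3.3,fy=3.3,interpolation=cv2.INTER_CUBIC);cv2.imwrite("pics/tc.png",b)
d=C["blue"]-C["red"];print(d,np.linalg.norm(d),"yaw",np.degrees(np.arctan2(-d[0],d[1])))
E
```

```text
blue [263.54822335 131.52284264] [169.19266055 147.71100917] tri [609.4 221.5 168.9] gap 3.2
 top box ((169.21922302246094, 147.69615173339844), (7.630403995513916, 28.94291114807129), 15.255118370056152) [[586.0, 230.0], [634.0, 223.0], [631.0, 210.0], [584.0, 218.0]] [48.2 12.5 48.1] [  -8.6 -101.7  171.3]
 ctop@180 [607.8 219.5 180. ]
red [259.8030303  158.66666667] [260.07531381 166.82845188] tri [588.2  71.6 168.8] gap 2.9
 top box ((260.0882263183594, 166.8529510498047), (8.134893417358398, 29.39407730102539), 12.528807640075684) [[565.0, 82.0], [613.0, 75.0], [611.0, 62.0], [563.0, 69.0]] [48.7 13.1 48.6] [ -8.2 -98.9 171.6]
 ctop@180 [586.7  71.7 180. ]
[ 21.2470354  149.90207747   0.19135014] 151.4004820293497 yaw -8.067333275454981
```

View pics/tc.png

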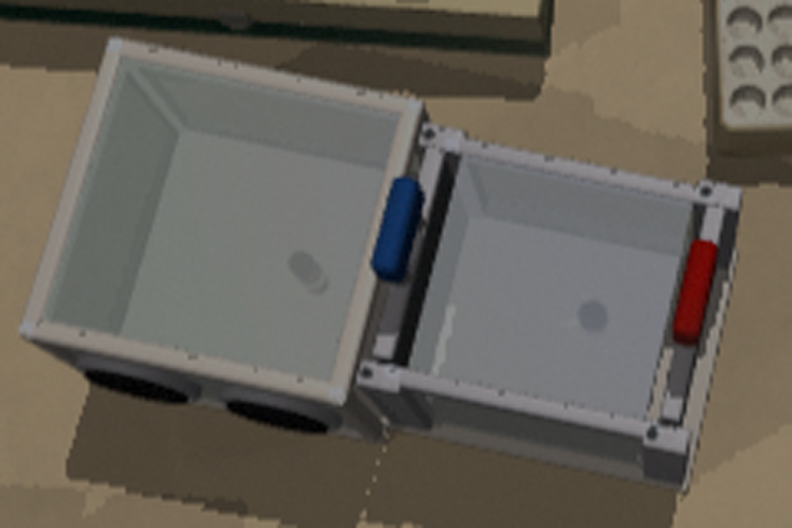

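The red bar centre is about (588, 72, 169) and the blue about (609, 221, 169). Their spacing is 151 mm against a nominal 150, the expected height is 167, and the box yaw is about −8.1°. All of this is consistent. I'll move above the blue bar with the fingers shut, turning −0.583 rad.

Emit:
step_arm --targets '[[[352, 763, 40, 0, 0, -0.583], [352, 763, 40, 0, 0, -0.583], [352, 763, 40, 0, 0, -0.583], [352, 763, 40, 0, 0, -0.583], [352, 763, 40, 0, 0, -0.583], [352, 763, 40, 0, 0, -0.583], [352, 763, 40, 0, 0, -0.583], [352, 763, 40, 0, 0, -0.583], [352, 763, 40, 0, 0, -0.583], [352, 763, 40, 0, 0, -0.583], [352, 763, 40, 0, 0, -0.583], [352, 763, 40, 0, 0, -0.583]]]' --fingers 1 --newtons 30

```text
time: 1.2
tool_pos: [465.0, -89.4, 244.8]
tcp_rot: [180.0, -0.0, -8.1]
ft_force: [1.0, -1.0, 0.3]
finger_gap: 0.0
grip_force: 0.0
```

Emit:
step_arm --targets '[[[142, 306, 15, 0, 0, 0], [142, 306, 15, 0, 0, 0], [142, 306, 15, 0, 0, 0], [142, 306, 15, 0, 0, 0], [142, 306, 15, 0, 0, 0], [142, 306, 15, 0, 0, 0], [142, 306, 15, 0, 0, 0], [142, 306, 15, 0, 0, 0], [142, 306, 15, 0, 0, 0], [142, 306, 15, 0, 0, 0], [142, 306, 15, 0, 0, 0]]]'

```text
time: 2.12
tool_pos: [606.3, 214.4, 258.8]
tcp_rot: [179.9, 0.1, -8.0]
ft_force: [-0.4, -0.7, -0.4]
finger_gap: 0.5
grip_force: 0.0
```

```bash
python3 - <<'E'
from h import *
S=vision.snapshot("side");T=vision.snapshot("top")
a=cv2.resize(S["img"][60:210,180:330],None,fx=2.6,fy=4,interpolation=cv2.INTER_CUBIC)
b=cv2.resize(T["img"][60:210,100:280],None,fx=2.2,fy=4,interpolation=cv2.INTER_CUBIC)
cv2.imwrite("pics/n1.png",np.hstack([a,b])); s=r.sense();print(s["tool_pos"],s["tcp_rot"],s["ft_force"])
tip=s["tool_pos"]-[0,0,22];print(project(S,tip),project(T,tip),bar(S,"blue")[1])
E
```

```text
[606.44500106 213.23872789 259.71956215] [ 1.79974436e+02 -4.66617829e-03 -8.15410868e+00] [-0.42112643 -0.3280763   0.63009479]
[263.58074428 104.42062809] [167.12940251 137.45924219] [263.54822335 131.52284264]
```

View pics/n1.png

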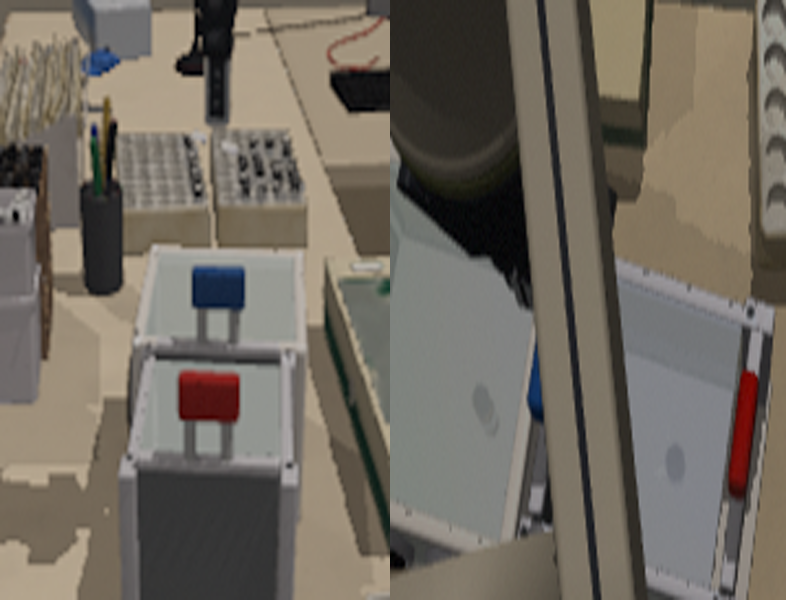

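The crop is ambiguous about where the fingertips are, so I'll view the full side picture.

```bash
python3 - <<'E'
from h import *
S=vision.snapshot("side");cv2.imwrite("pics/s2.png",cv2.resize(S["img"][:200,150:400],None,fx=3,fy=3,interpolation=cv2.INTER_CUBIC))
E
```

```text
(no output)
```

View pics/s2.png

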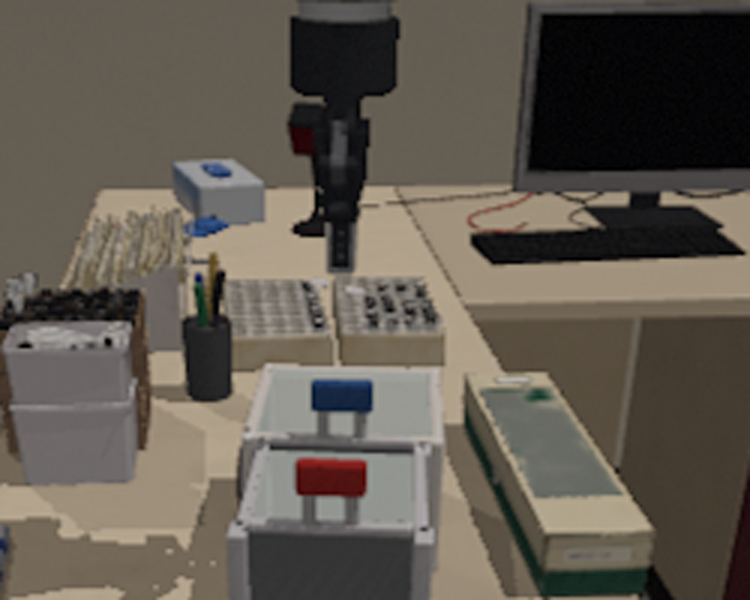

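The fingertip shows at about (264, 91), but the prediction is (263.6, 104). I'll check the camera against the box's known base before descending.

```bash
python3 - <<'E'
from h import *
S=vision.snapshot("side");T=vision.snapshot("top");s=r.sense();print(s["tool_pos"],s["finger_gap"],s["joint_pos"].round(1))
p=s["tool_pos"]
for dz in(-22,-9,0,10,20): print(dz,project(S,p+[0,0,dz]).round(1),project(T,p+[0,0,dz]).round(1))
print(project(S,[609,221,180]),project(T,[609,221,180]))
print("front base",plane(S,(229,221),0),plane(S,(292,224),0))
print("tip on plane y=213:",[ (S["eye"]+d*(213-S["eye"][1])/d[1]).round(1) for d in [ray(S,(263.7,90.7))]])
# diff vs. first picture: lowest changed pixels of the arm
for s_,n in((S,"side"),(T,"top")):
    m=(cv2.absdiff(s_["img"],cv2.imread(f"pics/{n}0.png")).max(2)>40)
    print(n,np.nonzero(m[:,255:272].sum(1)>3)[0][-8:] if n=="side" else m.sum())
E
```

```text
[606.64232505 213.18176076 260.1990121 ] 0.29723053888905776 [ 14.8  13.4  74.6  -0.   92.  113. ]
-22 [263.7 104.2] [167.1 137.2]
-9 [263.7  98.6] [165.7 134.4]
0 [263.8  94.7] [164.6 132.4]
10 [263.8  90.3] [163.5 130.1]
20 [263.9  85.9] [162.2 127.8]
[264.0806254  127.03890066] [168.35639746 146.9613662 ]
front base [ 5.18137826e+02  9.49689918e+01 -5.68434189e-14] [662.10219489  72.65063844   0.        ]
tip on plane y=213: [array([606.3, 213. , 269.4])]
side [83 84 85 86 87 88 89 90]
top 33396
```

```bash
python3 - <<'E'
from h import *
S=vision.snapshot("side");T=vision.snapshot("top")
o=np.array([598.7,146.5,0]);Rz=R.from_euler('z',-8.1,degrees=True)
for n,q in dict(base_fl=(-73,-85,0),base_fr=(73,-85,0),top_fl=(-73,-85,125),top_fr=(73,-85,125),dry_bl=(-85,264,125),dry_br=(85,264,125)).items():
    P=o+Rz.apply(q);print(n,P.round(0),project(S,P).round(1),project(T,P).round(1))
I=S["img"].copy();g=cv2.cvtColor(I,cv2.COLOR_BGR2GRAY)
b=cv2.resize(cv2.imread("pics/side0.png")[110:235,210:320],None,fx=5,fy=4.6,interpolation=cv2.INTER_CUBIC);cv2.imwrite("pics/box.png",b)
E
```

```text
base_fl [514.  73.   0.] [227.5 226.7] [255.  227.1]
base_fr [659.  52.   0.] [292.  229.3] [270.3 155.7]
top_fl [514.  73. 125.] [225.4 178.1] [255.9 216.9]
top_fr [659.  52. 125.] [294.9 180.5] [273.4 135.6]
dry_bl [552. 420. 125.] [237.9 120.8] [ 53.2 180.7]
dry_br [720. 396. 125.] [297.  122.4] [81.6 89.3]
```

View pics/box.png

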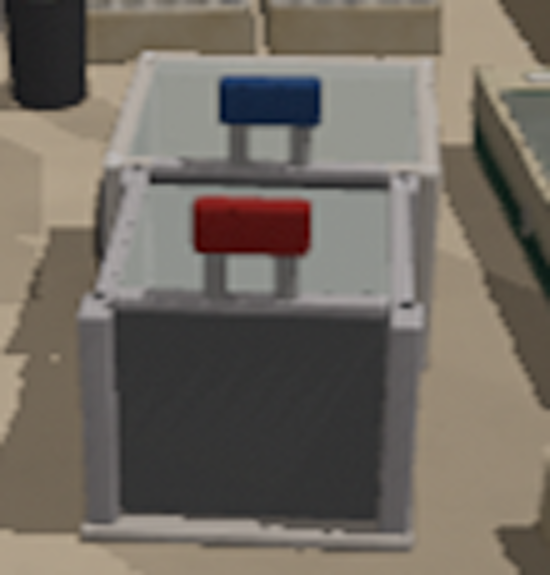

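The box corners project to within 1 px of the image, so the camera is right. The tip looks about 30 mm higher than stated. I'll descend part way and compare how the pixel moves.

Emit:
step_arm --targets '[[[2, 7, -15, 0, 0, 0], [2, 7, -30, 0, 0, 0], [2, 7, -40, 0, 0, 0], [2, 7, -45, 0, 0, 0], [2, 7, -45, 0, 0, 0], [2, 7, -45, 0, 0, 0]]]'

```text
time: 2.97
tool_pos: [608.4, 221.5, 214.1]
tcp_rot: [180.0, 0.0, -8.1]
ft_force: [-0.8, 0.5, 0.5]
finger_gap: -0.6
grip_force: 0.0
```

```bash
python3 - <<'E'
from h import *
S=vision.snapshot("side");s=r.sense();p=s["tool_pos"];print(p,s["ft_force"],s["finger_gap"])
print(project(S,p-[0,0,22]),project(S,p))
m=(cv2.absdiff(S["img"],cv2.imread("pics/side0.png")).max(2)>25)
for y in range(90,135,3): print(y,np.nonzero(m[y,240:290])[0]+240)
E
```

```text
[608.87805931 221.63209459 215.0030571 ] [ 0.52598303 -0.79603952  1.00140477] -0.26591633513960944
[264.07190252 121.74351964] [264.1858841  112.77316975]
90 [257 258 259 260 261 262 263 264 265 266 267 268 269]
93 [259 260 261 262 263 264 265 266 267 268 269]
96 [259 260 261 262 263 264 265 266 267 268]
99 [259 260 261 262 263 264 265 266 267]
102 [259 260 261 262 263 264 265 266 267]
105 [259 260 261 262 263 264 265 266 267]
108 [260 261 263 264 265 266 267]
111 []
114 []
117 []
120 []
123 []
126 []
129 []
132 []
```

Emit:
step_arm --targets '[[[0, 0, -4, 0, 0, 0], [0, 0, -7, 0, 0, 0], [0, 0, -10, 0, 0, 0], [0, 0, -12, 0, 0, 0], [0, 0, -12, 0, 0, 0]]]'

```text
time: 3.43
tool_pos: [608.3, 221.5, 201.8]
tcp_rot: [180.0, 0.1, -8.1]
ft_force: [-0.1, -0.5, -0.9]
finger_gap: 0.1
grip_force: 0.0
```

Emit:
step_arm --targets '[[[0, 0, -2, 0, 0, 0], [0, 0, -4, 0, 0, 0], [0, 0, -4, 0, 0, 0]]]'

```text
time: 3.68
tool_pos: [608.5, 221.5, 198.0]
tcp_rot: [180.0, 0.0, -8.1]
ft_force: [0.1, -0.9, 0.1]
finger_gap: -0.1
grip_force: 0.0
```

There is no contact at the nominal height, which agrees with the picture. I'll go on down in small steps.

Emit:
step_arm --targets '[[[0, 0, -2, 0, 0, 0], [0, 0, -4, 0, 0, 0], [0, 0, -6, 0, 0, 0], [0, 0, -8, 0, 0, 0], [0, 0, -8, 0, 0, 0]]]'

```text
time: 4.1
tool_pos: [608.4, 221.5, 189.8]
tcp_rot: [180.0, 0.0, -8.1]
ft_force: [-0.6, -0.4, -0.6]
finger_gap: 0.1
grip_force: 0.0
```

```bash
python3 - <<'E'
from h import *
S=vision.snapshot("side");T=vision.snapshot("top");s=r.sense();print(s["tool_pos"],s["ft_force"],bar(S,"blue")[1],bar(S,"blue")[0].sum())
a=cv2.resize(S["img"][30:180,200:330],None,fx=3,fy=4,interpolation=cv2.INTER_CUBIC)
b=cv2.resize(T["img"][90:240,100:230],None,fx=3,fy=4,interpolation=cv2.INTER_CUBIC)
cv2.imwrite("pics/n3.png",np.hstack([a,b]))
E
```

```text
[608.57672767 221.54508878 190.36615259] [-0.68783537  0.21528523 -0.2028393 ] [263.54822335 131.52284264] 197
```

View pics/n3.png

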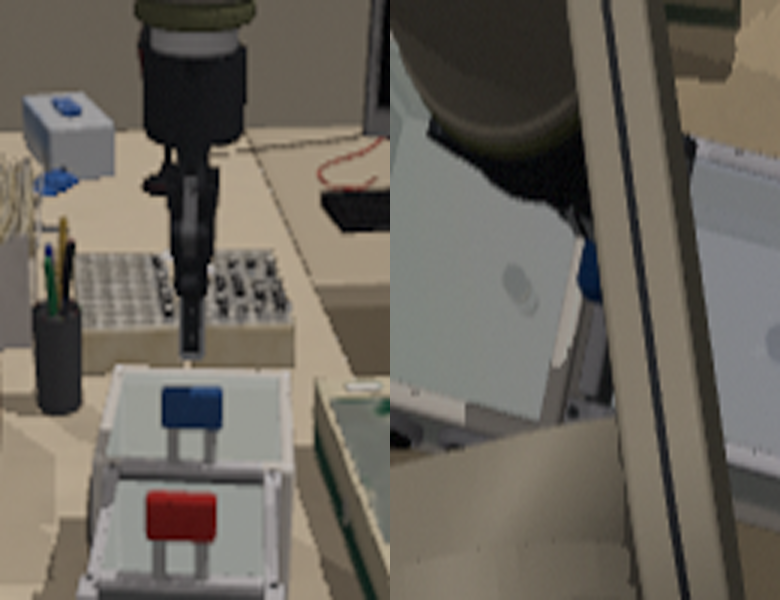

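The tip ends at row 119.5 and the bar top is at row 126.5. About 15 mm remain, and the two are aligned in column.

Emit:
step_arm --targets '[[[0, 0, -3, 0, 0, 0], [0, 0, -6, 0, 0, 0], [0, 0, -9, 0, 0, 0], [0, 0, -11, 0, 0, 0], [0, 0, -11, 0, 0, 0]]]'

```text
time: 4.62
tool_pos: [608.2, 221.4, 178.6]
tcp_rot: [180.0, 0.1, -8.1]
ft_force: [-1.0, 0.5, 0.5]
finger_gap: 0.1
grip_force: 0.0
```

Emit:
step_arm --targets '[[[0, 0, -1, 0, 0, 0], [0, 0, -2, 0, 0, 0], [0, 0, -3, 0, 0, 0], [0, 0, -3, 0, 0, 0]]]'

```text
time: 4.95
tool_pos: [608.6, 221.6, 176.4]
tcp_rot: [180.0, 0.0, -8.1]
ft_force: [-0.3, -0.2, -0.3]
finger_gap: 0.2
grip_force: 0.0
```

Emit:
step_arm --targets '[[[0, 0, -1, 0, 0, 0], [0, 0, -2, 0, 0, 0], [0, 0, -3, 0, 0, 0], [0, 0, -3, 0, 0, 0]]]'

```text
time: 5.28
tool_pos: [608.5, 221.5, 173.2]
tcp_rot: [180.0, 0.0, -8.1]
ft_force: [-0.4, -0.6, -0.5]
finger_gap: -0.2
grip_force: 0.0
```

```bash
cat > chk.py <<'E'
from h import *
S=vision.snapshot("side");s=r.sense();print(s["tool_pos"].round(1),s["ft_force"].round(2),s["time"],s["finger_gap"])
for c in("blue","red"):
    m,ce=bar(S,c);ys,xs=np.nonzero(m);print(c,ce.round(2),m.sum(),ys.min(),ys.max(),xs.min(),xs.max())
m=(cv2.absdiff(S["img"],cv2.imread("pics/side0.png")).max(2)>25)
print("tip row",np.nonzero(m[:,260:268].sum(1)>3)[0][-1:])
E
python3 chk.py
```

```text
[608.6 221.5 173.3] [-1.09  0.98 -0.38] 5.3333 0.08434561513372392
blue [263.57 131.69] 190 127 136 254 273
red [259.79 158.69] 263 153 164 249 271
tip row [128]
```

Emit:
step_arm --targets '[[[0, 0, -1, 0, 0, 0], [0, 0, -2, 0, 0, 0], [0, 0, -2, 0, 0, 0]]]'

```text
time: 5.58
tool_pos: [608.5, 221.5, 171.2]
tcp_rot: [180.0, 0.0, -8.1]
ft_force: [0.1, 0.5, -0.4]
finger_gap: 0.0
grip_force: 0.0
```

Emit:
step_arm --targets '[[[0, 0, -1, 0, 0, 0], [0, 0, -2, 0, 0, 0], [0, 0, -2, 0, 0, 0]]]'

```text
time: 5.83
tool_pos: [608.7, 221.6, 169.7]
tcp_rot: [-180.0, -0.0, -8.1]
ft_force: [-0.6, 0.8, 1.7]
finger_gap: 0.0
grip_force: 0.8
```

```bash
python3 chk.py
```

```text
[608.7 221.6 169.7] [-0.32  0.08  0.88] 5.8833 0.09760826025542187
blue [263.79 132.27] 175 128 137 254 273
red [259.79 158.69] 263 153 164 249 271
tip row [144]
```

Contact: the bar is starting to move down in the image, so the door was ajar. I'll push on.

Emit:
step_arm --targets '[[[0, 0, -1, 0, 0, 0], [0, 0, -2, 0, 0, 0], [0, 0, -3, 0, 0, 0], [0, 0, -3, 0, 0, 0]]]'

```text
time: 6.22
tool_pos: [608.9, 221.6, 169.5]
tcp_rot: [-180.0, -0.1, -8.1]
ft_force: [-9.1, -3.3, 16.0]
finger_gap: 0.1
grip_force: 8.5
```

Emit:
step_arm --targets '[[[0, 0, -1, 0, 0, 0], [0, 0, -2, 0, 0, 0], [0, 0, -3, 0, 0, 0], [0, 0, -3, 0, 0, 0]]]'

```text
time: 6.55
tool_pos: [609.0, 221.7, 169.4]
tcp_rot: [-179.9, -0.2, -8.1]
ft_force: [-17.2, -5.6, 32.0]
finger_gap: 0.1
grip_force: 16.0
```

```bash
python3 chk.py
```

```text
[609.  221.7 169.4] [-17.11  -5.47  31.63] 6.6 0.029106961700740928
blue [263.77 132.3 ] 174 128 137 254 273
red [259.79 158.69] 263 153 164 249 271
tip row [145]
```

The door is against a hard stop at 32 N, with the bar only 1–2 mm lower than at the start, so the inner door is shut. The contact puts the tips about 11 mm behind the TCP, so I'll grasp red at TCP z ≈ 137. Now I'll lift off and go above red.

Emit:
step_arm --targets '[[[0, 0, 12, 0, 0, 0], [0, 0, 45, 0, 0, 0], [0, 0, 75, 0, 0, 0], [-5, -30, 75, 0, 0, 0], [-10, -70, 75, 0, 0, 0], [-15, -110, 75, 0, 0, 0], [-21, -140, 75, 0, 0, 0], [-21, -149, 75, 0, 0, 0], [-21, -149, 75, 0, 0, 0], [-21, -149, 75, 0, 0, 0]]]'

```text
time: 7.43
tool_pos: [587.8, 72.7, 238.6]
tcp_rot: [-180.0, -0.0, -8.2]
ft_force: [-1.6, 0.6, 0.4]
finger_gap: -0.2
grip_force: 0.0
```

Emit:
step_arm --targets '[[[0, 0, 0, 0, 0, 0], [0, 0, 0, 0, 0, 0], [0, 0, 0, 0, 0, 0], [0, 0, 0, 0, 0, 0], [0, 0, 0, 0, 0, 0], [0, 0, 0, 0, 0, 0], [0, 0, 0, 0, 0, 0], [0, 0, 0, 0, 0, 0]]]' --fingers -1

```text
time: 8.1
tool_pos: [587.7, 72.7, 238.6]
tcp_rot: [-180.0, 0.0, -8.1]
ft_force: [0.3, 0.2, -0.3]
finger_gap: 85.2
grip_force: 0.0
```

```bash
python3 chk.py; python3 - <<'E'
from h import *
S=vision.snapshot("side");T=vision.snapshot("top")
a=cv2.resize(S["img"][30:180,190:330],None,fx=2.8,fy=4,interpolation=cv2.INTER_CUBIC)
b=cv2.resize(T["img"][70:220,150:290],None,fx=2.8,fy=4,interpolation=cv2.INTER_CUBIC)
cv2.imwrite("pics/n4.png",np.hstack([a,b]))
E
```

```text
[587.7  72.6 238.6] [0.13 0.78 0.46] 8.15 85.09427486898997
blue [263.69 132.08] 185 127 137 254 273
red [259.8  158.67] 264 153 164 249 271
tip row [144]
```

View pics/n4.png

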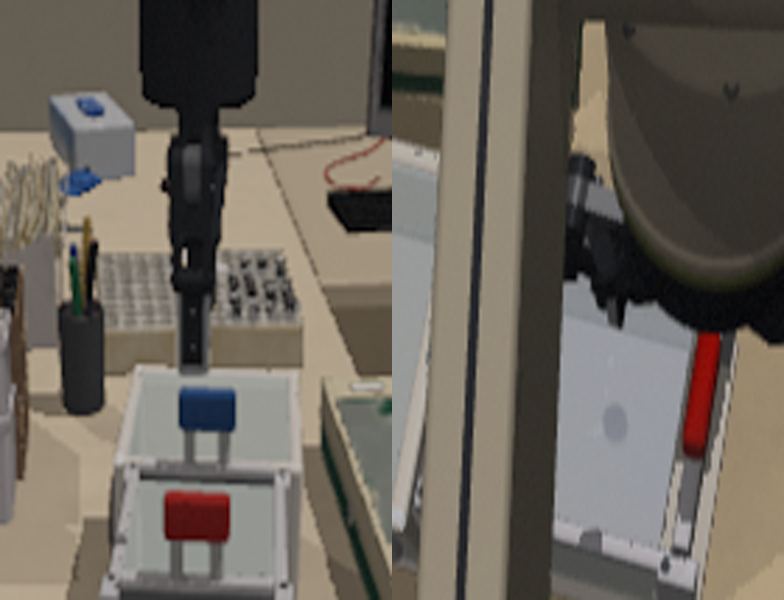

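Side view: the front finger's tip is at (259, 123), above red. Top view: the rear finger's tip is at about (229.6, 151), on the chamber side of red. I'll hold both against the nominal tool frame.

```bash
python3 - <<'E'
from h import *
S=vision.snapshot("side");T=vision.snapshot("top");p=r.sense()["tool_pos"]
u=R.from_euler('z',-8.1,degrees=True).apply([0,1,0])
for dz in(-9,10,24,35):
    print(dz,"front",project(S,p-u*50+[0,0,dz]).round(1),"rear",project(T,p+u*50+[0,0,dz]).round(1),project(T,p+u*43+[0,0,dz]).round(1))
E
```

```text
-9 front [258.8 140.3] rear [227.8 150.8] [232.3 151.8]
10 front [258.9 130.7] rear [227.2 147.1] [231.9 148. ]
24 front [258.9 123.5] rear [226.8 144.2] [231.5 145.2]
35 front [259.  117.7] rear [226.4 141.8] [231.3 142.8]
```

The two views agree: tips about 24 mm behind the TCP when open, and xy is right. Now I'll descend around the red bar.

Emit:
step_arm --targets '[[[0, -1, -15, 0, 0, 0], [0, -1, -30, 0, 0, 0], [0, -1, -45, 0, 0, 0], [0, -1, -60, 0, 0, 0], [0, -1, -72, 0, 0, 0], [0, -1, -84, 0, 0, 0], [0, -1, -94, 0, 0, 0], [0, -1, -101, 0, 0, 0], [0, -1, -101, 0, 0, 0], [0, -1, -101, 0, 0, 0]]]'

```text
time: 9.18
tool_pos: [587.6, 71.6, 137.4]
tcp_rot: [180.0, 0.0, -8.1]
ft_force: [-0.5, -0.4, 0.3]
finger_gap: 85.3
grip_force: 0.0
```

```bash
python3 chk.py
```

```text
[588.   71.6 138.1] [ 0.95 -0.07  0.13] 9.2333 85.51486668514559
blue [270.82 132.61] 51 128 137 268 273
red [267.82 158.77] 79 153 164 264 271
tip row [171]
```

Emit:
step_arm --targets '[[[0, 0, 0, 0, 0, 0], [0, 0, 0, 0, 0, 0], [0, 0, 0, 0, 0, 0], [0, 0, 0, 0, 0, 0], [0, 0, 0, 0, 0, 0], [0, 0, 0, 0, 0, 0], [0, 0, 0, 0, 0, 0], [0, 0, 0, 0, 0, 0], [0, 0, 0, 0, 0, 0]]]' --fingers 1 --newtons 50

```text
time: 9.98
tool_pos: [588.1, 73.7, 138.0]
tcp_rot: [-179.8, -0.0, -8.0]
ft_force: [2.0, 10.0, 1.6]
finger_gap: 13.6
grip_force: 51.9
```

Gripped at 13.6 mm, matching the 14 mm bar. I'll ease y by +3 mm and lift.

Emit:
step_arm --targets '[[[0, 3, 0, 0, 0, 0], [0, 3, 4, 0, 0, 0], [0, 3, 10, 0, 0, 0], [0, 3, 16, 0, 0, 0], [0, 3, 22, 0, 0, 0], [0, 3, 28, 0, 0, 0], [0, 3, 34, 0, 0, 0], [0, 3, 40, 0, 0, 0], [0, 3, 40, 0, 0, 0]]]'

```text
time: 10.73
tool_pos: [588.1, 73.7, 178.3]
tcp_rot: [179.9, -0.1, -8.1]
ft_force: [-0.8, -4.3, 2.7]
finger_gap: 13.0
grip_force: 52.2
```

```bash
python3 chk.py
```

```text
[588.1  73.7 178.1] [ 0.66 -4.53  2.29] 10.7833 13.364848405020886
blue [269.94 130.78] 49 128 135 266 273
red [268.61 140.65] 77 135 147 266 272
tip row [222]
```

The red bar rose about 18 px (around 40 mm). I'll lift the rest of the way.

Emit:
step_arm --targets '[[[0, -1, 6, 0, 0, 0], [0, -1, 12, 0, 0, 0], [0, -1, 18, 0, 0, 0], [0, -1, 24, 0, 0, 0], [0, -1, 30, 0, 0, 0], [0, -1, 35, 0, 0, 0], [0, -1, 39, 0, 0, 0], [0, -1, 39, 0, 0, 0], [0, -1, 39, 0, 0, 0]]]'

```text
time: 11.53
tool_pos: [588.1, 73.7, 216.8]
tcp_rot: [-180.0, -0.1, -8.1]
ft_force: [2.9, -0.8, 1.5]
finger_gap: 13.2
grip_force: 52.1
```

```bash
python3 chk.py
```

```text
[588.   73.7 216.8] [ 2.75 -0.33  1.16] 11.5833 13.542498133325477
blue [146.67 194.74] 46 190 199 144 149
red [268.85 122.57] 93 116 129 266 272
tip row [222]
```

Raised about 78.8 mm with no slip. Now I'll open and retreat straight up.

Emit:
step_arm --targets '[[[0, 0, 0, 0, 0, 0], [0, 0, 0, 0, 0, 0], [0, 0, 0, 0, 0, 0], [0, 0, 0, 0, 0, 0], [0, 0, 0, 0, 0, 0], [0, 0, 0, 0, 0, 0], [0, 0, 0, 0, 0, 0], [0, 0, 0, 0, 0, 0]]]' --fingers -1

```text
time: 12.25
tool_pos: [587.6, 73.6, 216.5]
tcp_rot: [-180.0, 0.0, -8.1]
ft_force: [0.8, 0.1, -0.2]
finger_gap: 85.5
grip_force: 0.0
```

Emit:
step_arm --targets '[[[0, 0, 15, 0, 0, 0], [0, 0, 40, 0, 0, 0], [0, 0, 65, 0, 0, 0], [0, 0, 90, 0, 0, 0], [0, 0, 115, 0, 0, 0], [0, 0, 130, 0, 0, 0], [0, 0, 130, 0, 0, 0], [0, 0, 130, 0, 0, 0], [0, 0, 130, 0, 0, 0]]]'

```text
time: 13.0
tool_pos: [587.3, 73.6, 345.2]
tcp_rot: [180.0, 0.1, -8.1]
ft_force: [-0.0, 0.7, -0.5]
finger_gap: 85.3
grip_force: 0.0
```

```bash
python3 chk.py; python3 - <<'E'
from h import *
S=vision.snapshot("side");cv2.imwrite("pics/end.png",cv2.resize(S["img"][:240,160:360],None,fx=2.5,fy=2.5))
for z in(168,248):print(project(S,[588.2,71.6,z]))
E
```

```text
[587.1  73.6 344.6] [-0.16 -0.56 -0.96] 13.05 85.48258115398524
blue [260. 133.] 63 130 136 256 264
red [260.3  122.11] 323 116 129 248 272
tip row [221]
[260.49147815 158.802451  ]
[260.79761995 121.79662737]
```

View pics/end.png

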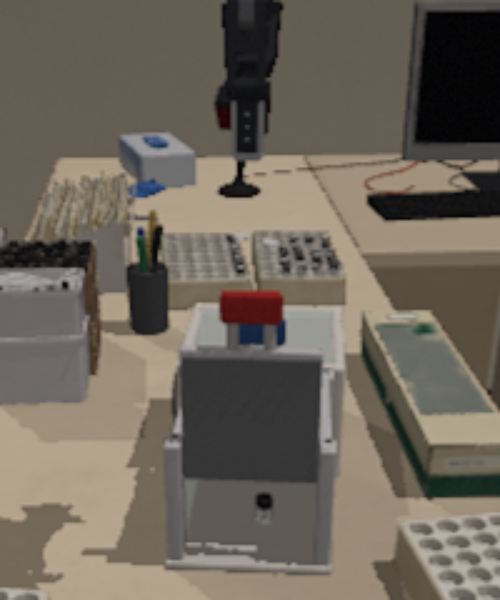

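The picture shows the red bar at (260,122), which is about 80 mm up. The blue bar is still down behind it, and the gripper is clear above.

```bash
python3 -c "
from bench import r
print(r.hand_in())"
```

```text
the job is handed in; nothing more can be done
None
```

The job is handed in: I pressed the inner door down against its stop with the outer door still shut, then raised the outer door about 79 mm by its red handle and let go, with the arm clear; the hand-in gave no pass or fail result.

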